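Put the still life back on its outlines

TASK

The still life was cleared to the side of the table during the break: put its four pieces (bottle, candlestick, tin and plaster prism) back on the drawing board, each standing upright on the charcoal outline of its own foot, with the tin and the prism turned so that they fill their outlines. Lower each piece on to the paper rather than dropping it, tip none over, and leave the jar of brushes and the paint box where they are.

Things in the scene. Friction and masses are not known exactly. Their poses are not given: they have to be found in the camera images.
- bottle: Loose small white glazed ceramic bottle: round body 48 mm across up to 56 mm, sloping shoulder up to 76 mm, then a straight round neck 25 mm across from 76 mm to the top at 120 mm. About 0.26 kg. Origin at the centre of its underside, z up along its axis; round, so its yaw does not matter. Stands on the bare table at the start. Lift it by the neck.
- candlestick: Loose brass candlestick without a candle: flat round foot 84 mm across (10 mm thick at the rim), thin stem 16 mm across with a small bulge at half height, and a straight round candle cup 28 mm across from 78 mm up to the top at 122 mm. About 0.42 kg. Origin at the centre of its underside, z up along its axis; round, so its yaw does not matter. Stands on the bare table at the start. Lift it by the cup.
- tin: Loose closed upright rectangular tin of bare grey metal with its lid on (the lid does not come off), straight-sided, 74 mm along its x, 48 mm along its y, 100 mm tall. About 0.16 kg. Origin at the centre of its underside, z up; a half turn makes no difference. Stands on the bare table at the start. Grip it across its 48 mm width (along its y).
- prism: Loose white plaster hexagonal prism (a drawing-class solid) standing on end, 60 mm across its flats, 69 mm across its corners, 100 mm tall. About 0.40 kg. Origin at the centre of its underside, z up; two opposite flat sides face along its +y and -y, two corners point along its +x and -x; a sixth of a turn makes no difference. Stands on the bare table at the start. Grip it across two opposite flats.
- bottle_outline: Circle drawn in thick black charcoal (line 6 mm wide) on the white paper of the drawing board (fixed plywood, 450 x 325 x 12 mm, lying flat on the table, all four outlines on it), the smaller of the two circles, 52 mm clear inside: the outline of the bottle's foot. Origin at the circle's centre, on the paper, where an underside comes to rest; z up.
- candlestick_outline: The larger charcoal circle on the same paper, 88 mm clear inside, line 6 mm wide: the outline of the candlestick's foot. Origin at its centre, on the paper.
- tin_outline: Charcoal rectangle on the same paper, 78 mm (along its x) by 52 mm (along its y) clear inside, line 6 mm wide: the outline of the tin's foot. Origin at its centre, on the paper; the tin's x lies along this x, either way round.
- prism_outline: Charcoal hexagon on the same paper, 64 mm clear across its flats, line 6 mm wide: the outline of the plaster prism's foot. Origin at its centre, on the paper; its corners lie on its +x and -x, its flats face +y and -y, as on the prism; any sixth of a turn fits.
- brush_jar: Bystander: loose glass jar 72 mm across and 95 mm tall with three paint brushes standing in it, up to 180 mm high, leaning out to 28 mm from the axis. Origin at the centre of its underside. To be left alone.
- paintbox: Bystander: loose open white plastic watercolour box with small colour pans, 65 mm (x) by 130 mm (y), 14 mm tall, and its lid folded out flat on the +x side to 91 mm from the origin. Origin at the centre of the pan half's underside. To be left alone.

How it is judged:
By the outcome, as a careful person would: the job done as asked, in the order asked, and still so for the second after the job is handed in, with the robot touching nothing.
It also fails if it takes over 115 s, if anything falls off the work surface, if the arm or the gripper's body presses on something with over 40 N, if the wrist force passes 120 N, or if a joint passes its speed limit or range.

ROBOT

A 6-joint arm with a two-finger parallel gripper is mounted at the origin on the work surface. World frame = base frame: x ahead of the robot, y to its left, z up, the work surface at z = 0. Lengths are in mm, angles in rad, forces in N, time in s.
With the tool pointing down it reaches from about 350 to 875 mm from the base axis. Payload 4.2 kg.
Tool frame: the origin (TCP) lies at the very end of the fingers, on their centre line; the grasp point (between the pads) lies 19 mm behind it (pinch_z is the distance from the TCP to the grasp point, in mm); z points along the fingers, y is the line along which they close (so a half turn about z gives the same grasp; the last joint's range is limited). The gripper opens to 85 mm and grips with 20 to 120 N. Pads are 22 mm wide; open, the fingers measure 114 mm over their backs; the gripper's body (76 mm by 85 mm) begins 54 mm behind the grasp point. The pads swing forward as they close: fully open they stand 13 mm farther back than shut.
Start: joints at [1.412, 0.385, 0.008, 0, -1.194, -0.259], TCP at [253.561, 571.232, 231.312] pointing down, gripper open.
Joint ranges: [-3.14, 3.14], [-1.21, 2.06], [-1.07, 1.41], [-3.16, 2.05], [-2.99, -0.16], [-3.1, 3.1]. Speed limits (rad/s): [2.79, 2.79, 3.14, 3.14, 3.14, 3.14].

INTERFACE

Orientations are given as a unit quaternion [x, y, z, w].
In Python, from bench import * gives the robot as it stands.
- The arm moves only by the tool arm_command, never from a script. Its argument "steps" is one flat list of numbers, 4 for each row, row after row: the shift along the tool's x, y, z in m, then the turn about the tool's z in rad. In form: [tx, ty, tz, roll, tx, ty, tz, roll, ...]. A call has 1 to 20 rows; each row shifts and turns the commanded pose from where the row before left it, along the tool's axes as they then stand; what a row does not reach is not made up. A row lasts 1/8 s, in which the tool goes at most 62.5 mm and 10.7 degrees, less where a joint would pass 70% of its speed; a pose out of reach is approached as far as the arm can. A call with a gripper value outside its range is refused whole. "grip" is the finger opening in m, from 0 to 0.0854, set as the call begins (left out, the last holds). The fingers move at their own pace and stop on an object; the grip force is fixed at half the most. Time passes only in rows, so rows that do not move let the fingers close. It gives the time, the measured TCP pose, the force, the opening and the grip force at its end, in the units of the state.
- read_state(): the state, without advancing time (a new reading comes with each control period).
- get_image(name): name is "scene" or "side" or "wrist"; returns the picture (480x640x3 uint8, red, green, blue); there is no depth.
- get_calibration(name): a dict with "camera_matrix" (3x3 intrinsics, pixels), "cam_to_world" (4x4, takes a point from camera to world coordinates). Camera axes: x right, y down, z forward; pixel columns grow to the right and rows downward; lengths in mm; the calibration is good to about 2 mm. A picture is of the moment at which its call begins: read the wrist's pose just before it. get_calibration takes no time and is no camera call; for the wrist camera it gives the pose at the moment of the call.
- job_done(): hands the job in; it is judged then, once.
The state is a dict: "clock": time; "joints": joint angles; "joint_vel": joint speeds; "joint_efforts": joint torques, N m; "position": TCP position; "ee_rot": TCP orientation; "contact_force": force on the tool from outside, world axes, zero at the start; "wrist_torque": the same for the moment, N m; "gripper_width": finger opening in mm; "grasp_force": force on a finger pad.
Only numpy, scipy, OpenCV 4.12 (cv2) and the standard library are available. Lean on these libraries where they do the work, as an engineer would, in place of code of your own. Each camera call takes 0.05 s, during which the arm holds its last target. There are 200 camera calls.

## Working session

There is one attempt and no reset: what is moved stays moved. The work goes in short steps, Python scripts to look and compute and a tool call to move; the robot and the scene stay as the last step left them, time stands still between calls to the robot, and variables do not carry over. Pictures are saved under pics/ and viewed, at most 14 in all, crops included, and the job is handed in when it is done.

Besides the shell and the picture viewer there is one more tool, called as name(argument=value, ...) on one line, values as JSON. arm_command: Moves the arm, as the interface text tells. Its arguments: {"type":"object","properties":{"steps":{"type":"array","items":{"type":"number"}},"grip":{"type":"number"}},"required":["steps"]}

```bash
mkdir -p pics; ls; python3 - <<'E'
from bench import *
import cv2
s=read_state();print(s)
for n in ["scene","side"]:
    cv2.imwrite(f"pics/{n}0.png",get_image(n)[:,:,::-1]);c=get_calibration(n);print(n,c)
E
```

```text
pics
{'clock': 0.0, 'joints': array([ 1.41159755e+00,  3.85579179e-01,  6.63035304e-03, -4.97783153e-04,
       -1.19399951e+00, -2.58586514e-01]), 'joint_vel': array([ 0.00265244,  0.00148091,  0.00276763, -0.0012496 , -0.00012561,
       -0.00070754]), 'joint_efforts': array([-7.31522550e-05, -3.92285693e+01,  1.88402510e+01,  4.18643385e+00,
       -4.62288590e-03,  5.79583443e-06]), 'position': array([253.33993572, 570.71714388, 230.20987968]), 'ee_rot': array([ 9.78241515e-01, -2.07466447e-01, -1.77598169e-04,  1.08616906e-03]), 'contact_force': array([-0.24409032, -0.41074538, -0.03974885]), 'wrist_torque': array([0.02974585, 0.02304653, 0.02684123]), 'grasp_force': 0.0, 'gripper_width': 85.14874199036714}
scene {'camera_matrix': array([[549.57528581,   0.        , 315.32631592],
       [  0.        , 549.57528581, 234.71369699],
       [  0.        ,   0.        ,   1.        ]]), 'cam_to_world': array([[-7.28448012e-01,  3.80489246e-01, -5.69729259e-01,
         1.24150404e+03],
       [ 6.85099067e-01,  4.02544426e-01, -6.07122108e-01,
         7.65289105e+02],
       [-1.66209573e-03, -8.32577876e-01, -5.53905514e-01,
         6.63152684e+02],
       [ 0.00000000e+00,  0.00000000e+00,  0.00000000e+00,
         1.00000000e+00]])}
side {'camera_matrix': array([[586.85455837,   0.        , 321.22854104],
       [  0.        , 586.85455837, 237.38545592],
       [  0.        ,   0.        ,   1.        ]]), 'cam_to_world': array([[-8.72165381e-01, -3.53962048e-01,  3.37695745e-01,
         1.97357471e+02],
       [-4.89111577e-01,  6.44841385e-01, -5.87323976e-01,
         7.50735924e+02],
       [-9.86979464e-03, -6.77414538e-01, -7.35535268e-01,
         9.09657674e+02],
       [ 0.00000000e+00,  0.00000000e+00,  0.00000000e+00,
         1.00000000e+00]])}
```

View pics/scene0.png

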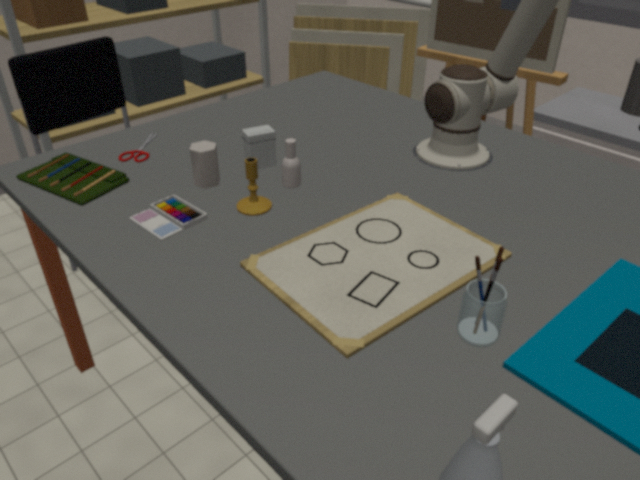

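View pics/side0.png

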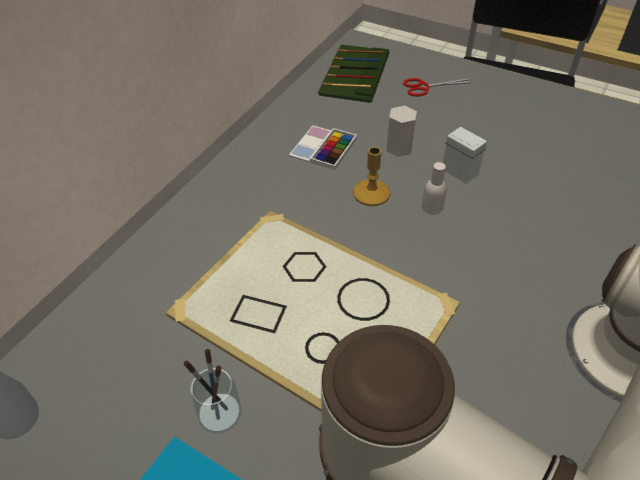

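```bash
cat > h.py <<'E'
import numpy as np, cv2
from bench import *
def plane(n,px,z,cal=None):
    c=cal or get_calibration(n);K=c["camera_matrix"];T=c["cam_to_world"]
    p=np.atleast_2d(np.array(px,float))
    d=np.c_[p,np.ones(len(p))]@np.linalg.inv(K).T@T[:3,:3].T;o=T[:3,3]
    return o+d*((z-o[2])/d[:,2])[:,None]
def outlines(n,img,cal,poly,thr=90):
    g=cv2.cvtColor(img,cv2.COLOR_RGB2GRAY);m=np.zeros_like(g);cv2.fillPoly(m,[np.array(poly,np.int32)],255)
    b=((g<thr)&(m>0)).astype(np.uint8)*255
    cs,h=cv2.findContours(b,cv2.RETR_CCOMP,cv2.CHAIN_APPROX_NONE)
    for i,c in enumerate(cs):
        if len(c)<40 : continue
        w=plane(n,c[:,0,:],12,cal)[:,:2].astype(np.float32)
        r=cv2.minAreaRect(w);M=cv2.moments(w.reshape(-1,1,2))
        print("hole" if h[0][i][3]>=0 else "outer",c[:,0].mean(0).round(),"cen",np.round([M['m10']/M['m00'],M['m01']/M['m00']],1),"area",round(M['m00']),"rect",np.round(r[0],1),np.round(r[1],1),round(r[2],1))
        hull=cv2.convexHull(w); ap=cv2.approxPolyDP(hull,7,True)[:,0]
        if len(ap) in(4,6): 
            e=np.roll(ap,-1,0)-ap; print("   edge len",np.hypot(*e.T).round(),"ang",np.degrees(np.arctan2(e[:,1],e[:,0])).round(1))
E
python3 - <<'E'
from h import *
for n,poly in[("scene",[(262,262),(395,205),(490,250),(350,330)]),("side",[(190,300),(270,226),(435,300),(400,325),(310,380)])]:
    print(n);outlines(n,get_image(n),get_calibration(n),poly)
for nm,z,a,b in[("prism",100,(205,146),(403,114)),("tin",100,(259,131),(466,141)),("bottle",120,(291,142),(439,167)),("candle",122,(252,160),(374,151))]:
    print(nm,plane("scene",a,z).round(),plane("side",b,z).round())
print(plane("side",[(439,208)],0),plane("scene",[(478,332)],0),plane("scene",[(168,214)],14))
E
```

```text
scene
outer [373. 289.] cen [617.5 257.2] area 5205 rect [617.6 257.2] [87.5 62.8] 11.9
   edge len [86. 59. 86. 54.] ang [   9.8  102.2 -167.3  -78.1]
hole [373. 289.] cen [616.6 257.3] area 4473 rect [616.8 257.1] [86.  56.7] 11.9
outer [434. 260.] cen [463.5 286.7] area 103 rect [462.5 279.8] [52.3 18.8] 34.8
outer [314. 256.] cen [624.2  99.9] area 155 rect [624.8 103.8] [69.  22.9] 61.9
outer [342. 253.] cen [578.5 144.5] area 109 rect [577.  134.9] [67.4 24.4] 50.3
   edge len [44. 36. 67.  8.] ang [-151.9  -87.6   50.3  136.6]
outer [397. 232.] cen [433.4 166.8] area 84 rect [436.4 162.6] [67.9 16.2] 38.3
outer [359. 231.] cen [488.5  99. ] area 121 rect [488.2 103.9] [71.4 17.5] 46.0
side
outer [347. 343.] cen [449.1 240.5] area 6697 rect [449.2 218.9] [168.1  73. ] 63.5
hole [321. 347.] cen [480.7 263.8] area 2026 rect [482.2 263.9] [54.2 46.3] 88.6
   edge len [26. 17. 21. 20. 45. 33.] ang [  63.6  108.   149.9 -168.3  -91.9   -1.5]
outer [258. 314.] cen [619.1 257.9] area 5387 rect [619.  257.8] [89.2 64. ] 11.7
   edge len [62. 86. 61. 87.] ang [ 102.  -167.3  -79.3   11.
[... 278 characters left out ...]
[463.  132.3] [89.2 89.5] 67.5
outer [304. 266.] cen [601.6 117.7] area 4629 rect [601.5 118.5] [83.8 75. ] 28.8
   edge len [47. 35. 43. 47. 37. 41.] ang [  93.2  148.3 -154.5  -85.2  -31.1   28.8]
hole [304. 266.] cen [601.8 117.8] area 3856 rect [602.  117.4] [75.7 67.4] 28.8
   edge len [38. 37. 36. 42. 35. 40.] ang [ 149.  -151.2  -93.6  -32.1   28.8   87.8]
prism [[ 590. -322.  100.]] [[ 593. -327.  100.]]
tin [[ 437. -304.  100.]] [[ 431. -301.  100.]]
bottle [[ 451. -162.  120.]] [[ 444. -167.  120.]]
candle [[ 581. -145.  122.]] [[ 583. -148.  122.]]
[[ 430.57982544 -177.24588747    0.        ]] [[563.03042754 450.54793779   0.        ]] [[ 758.08008929 -236.82801987   14.        ]]
```

```bash
cat >> h.py <<'E'
def yaw():
    from scipy.spatial.transform import Rotation as R
    m=R.from_quat(read_state()["ee_rot"]).as_matrix();return m
def plan(x,y,z,ytool=None):
    "remaining shift in tool axes (m), turn (rad) so tool y line points at world angle ytool deg (mod 180)"
    s=read_state();m=yaw();d=np.array([x,y,z])-s["position"]
    r=m.T@d/1000
    a=np.degrees(np.arctan2(m[1,1],m[0,1]));roll=0
    if ytool is not None: roll=-np.radians((ytool-a+90)%180-90)
    print("pos",s["position"].round(1),"yang",round(a,1),"shift tool",r.round(4),"dist",round(np.hypot(*r[:2]),3),"roll",round(roll,4),"j6",s["joints"][5].round(3),"j1",s["joints"][0].round(2),"tilt z",m[:,2].round(3))
E
python3 - <<'E'
from h import *
c=get_calibration("wrist");m=yaw();s=read_state()
print(c["camera_matrix"],m.T@c["cam_to_world"][:3,:3],m.T@(c["cam_to_world"][:3,3]-s["position"]))
plan(540,150,330,-90)
E
```

```text
[[396.900187     0.         318.23367878]
 [  0.         396.900187   239.02277601]
 [  0.           0.           1.        ]] [[-1.78493169e-03 -9.63339239e-01 -2.68280310e-01]
 [ 9.99998114e-01 -1.51416610e-03 -1.21616345e-03]
 [ 7.65357019e-04 -2.68281974e-01  9.63340125e-01]] [  67.7457774    -0.15121619 -142.38580802]
pos [253.4 570.9 230.6] yang -113.9 shift tool [ 0.4327  0.2685 -0.099 ] dist 0.509 roll -0.4179 j6 -0.259 j1 1.41 tilt z [-0.    -0.001 -1.   ]
```

arm_command(steps=[0.036, 0.0224, -0.0075, 0, 0.036, 0.0224, -0.0075, 0, 0.036, 0.0224, -0.0075, 0, 0.036, 0.0224, -0.0075, 0, 0.036, 0.0224, -0.0075, 0, 0.036, 0.0224, -0.0075, 0, 0.036, 0.0224, -0.0075, 0, 0.036, 0.0224, -0.0075, 0, 0.036, 0.0224, -0.0075, 0, 0.036, 0.0224, -0.0075, 0, 0.036, 0.0224, -0.0075, 0, 0.036, 0.0224, -0.0075, 0, 0, 0, 0, -0.14, 0, 0, 0, -0.14, 0, 0, 0, -0.14, 0, 0, 0, 0, 0, 0, 0, 0])

```text
clock: 2.33
position: [539.3, 150.3, 321.2]
ee_rot: [1.0, 0.0, -0.0, 0.0]
contact_force: [0.9, -0.3, 0.6]
gripper_width: 85.4
grasp_force: 0.0
```

```bash
python3 - <<'E'
from h import *
s=read_state();c=get_calibration("wrist");im=get_image("wrist");cv2.imwrite("pics/w1.png",im[:,:,::-1])
plan(500,-220,330,-90)
outlines("wrist",im,c,[(0,0),(639,0),(639,479),(0,479)])
E
```

```text
pos [539.3 150.3 321.3] yang -90.0 shift tool [-0.0395  0.3703 -0.0087] dist 0.372 roll 0.0007 j6 1.01 j1 0.56 tilt z [-0. -0. -1.]
outer [222. 241.] cen [477.9 264.6] area 3068 rect [477.9 264.5] [63.1 62.8] 89.9
hole [222. 242.] cen [478.  264.5] area 2197 rect [478.1 264.3] [53.5 52.9] 89.9
outer [333. 253.] cen [463.1 133.5] area 7551 rect [463.3 133.6] [98.3 98.7] 47.7
hole [333. 253.] cen [463.1 133.7] area 6160 rect [462.9 133.8] [87.9 88.5] 45.5
outer [347. 132.] cen [601.7 118.6] area 4837 rect [601.6 118. ] [85.9 75.8] 88.0
   edge len [40. 44. 43. 44. 44. 43.] ang [ 147.5 -154.9  -93.1  -33.2   28.7   88.6]
hole [347. 133.] cen [601.6 118.7] area 3702 rect [601.6 118.5] [73.8 65.9] 89.9
   edge len [36. 38. 37. 36. 39. 37.] ang [ 147.  -154.3  -91.8  -33.5   27.    88.3]
outer [219. 115.] cen [619.5 258.2] area 5584 rect [619.5 258.2] [90. 64.] 11.7
   edge len [62. 89. 62. 88.] ang [ 100.8 -168.6  -78.9   11.3]
hole [219. 116.] cen [619.3 258.1] area 4219 rect [619.3 258.1] [80.3 54.4] 11.8
   edge len [78. 52. 77. 52.] ang [-167.8  -76.8   12.4  102. ]
outer [432.  63.] cen [675.3  31.2] area 14 rect [672.7  30.7] [ 5.4 14.8] 83.9
outer [311. 258.] cen [368.4 134. ] area 338889 rect [430.  149.4] [907.5 604.8] 89.9
   edge len [619. 908. 619. 646.] ang [167.8 -90.1  12.1  89.9]
hole [493. 360.] cen [318.  -74.2] area 278 rect [316.7 -76.2] [20.6 19.1] 89.9
hole [143. 360.] cen [318.7 376.4] area 280 rect [317.3 378.7] [21.7 19.1] 89.9
hole [616. 280.] cen [ 431.2 -210.1] area 925 rect [ 428.7 -211.4] [38.3 42.8] 54.1
   edge len [27. 32. 37. 37.] ang [ 155.8 -131.8  -34.3   65.2]
hole [ 51. 163.] cen [570.4 445.9] area 2783 rect [570.1 447.9] [65.9 64.3] 7.9
```

View pics/w1.png

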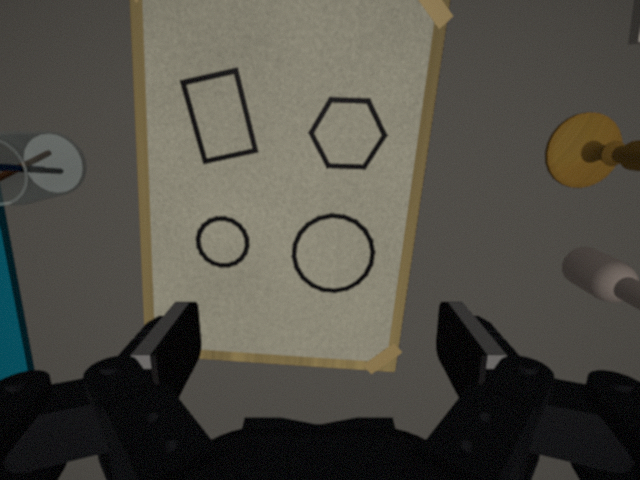

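arm_command(steps=[0, 0.04, 0, 0, 0, 0.04, 0, 0, 0, 0.04, 0, 0, 0, 0.04, 0, 0, 0, 0.04, 0, 0, 0, 0.04, 0, 0, 0, 0.04, 0, 0, 0, 0.04, 0, 0, 0, 0.04, 0, 0, 0, 0.02, 0, 0, 0, 0, 0, 0, 0, 0, 0, 0])

```text
clock: 3.88
position: [540.3, -229.0, 321.3]
ee_rot: [1.0, 0.001, 0.0, -0.0]
contact_force: [0.2, 0.6, -0.2]
gripper_width: 85.3
grasp_force: 0.0
```

```bash
python3 - <<'E'
from h import *
c=get_calibration("wrist");im=get_image("wrist");cv2.imwrite("pics/w2.png",im[:,:,::-1])
import pickle;pickle.dump((c,im),open("w2.pkl","wb"));plan(450,-165,300,-90)
E
```

```text
pos [ 540.3 -228.8  321.4] yang -89.8 shift tool [-0.0901 -0.0641  0.0214] dist 0.111 roll 0.0031 j6 1.699 j1 -0.12 tilt z [ 0.  0. -1.]
```

View pics/w2.png

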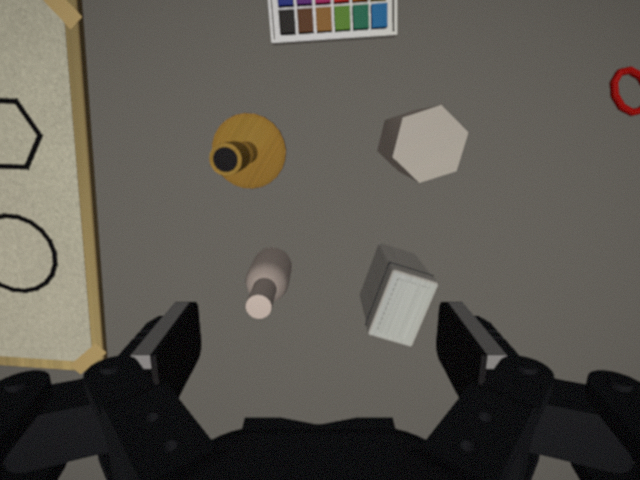

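```bash
python3 - <<'E'
from h import *
import pickle;c,im=pickle.load(open("w2.pkl","rb"))
cp=cv2.resize(im[90:360,190:490],None,fx=2.6,fy=2.2,interpolation=cv2.INTER_CUBIC);
a=cv2.resize(im[235:355,350:450],None,fx=4,fy=4,interpolation=cv2.INTER_CUBIC);b=cv2.resize(im[235:335,225:315],(432,480),interpolation=cv2.INTER_CUBIC)[:,:390]
cv2.imwrite("pics/crop2.png",np.hstack([a,b])[:,:,::-1])
g=cv2.cvtColor(im,cv2.COLOR_RGB2GRAY)
for nm,(x0,y0,x1,y1),z in[("prism",(375,95,480,190),100),("tin",(350,240,435,352),100),("bottle",(240,285,280,325),120)]:
    r=g[y0:y1,x0:x1];t,bm=cv2.threshold(r,0,255,cv2.THRESH_OTSU)
    for tt in (t,t+15,t+30):
        cs,_=cv2.findContours((r>tt).astype(np.uint8),cv2.RETR_EXTERNAL,cv2.CHAIN_APPROX_NONE);k=max(cs,key=cv2.contourArea)[:,0]+[x0,y0]
        w=plane("wrist",k,z,c)[:,:2].astype(np.float32);R=cv2.minAreaRect(w);M=cv2.moments(w.reshape(-1,1,2))
        print(nm,tt,np.round([M['m10']/M['m00'],M['m01']/M['m00']],1),M['m00'],np.round(R[0],1),np.round(R[1],1),round(R[2],1))
        if nm=="prism":
            ap=cv2.approxPolyDP(cv2.convexHull(w),5,True)[:,0];e=np.roll(ap,-1,0)-ap;print(np.hypot(*e.T).round(),np.degrees(np.arctan2(e[:,1],e[:,0])).round(1))
print("candle top",plane("wrist",(227,159),122,c),"foot rim",plane("wrist",[(250,151)],8,c))
print("hand prism",plane("wrist",[(440,105),(468,135),(461,174),(421,182),(393,152),(400,114)],100,c).mean(0))
E
```

```text
prism 127.0 [ 594.6 -327.9] 3044.129060848616 [ 594.6 -327.7] [68.4 59.8] 48.7
[34. 35. 34. 37. 30. 33.] [ 107.1  168.5 -132.   -65.8   -9.8   48.7]
prism 142.0 [ 594.6 -327.8] 2945.1514181904495 [ 594.5 -327.8] [59.1 66.7] 77.8
[35. 32. 32. 38. 27. 34.] [ 110.7  170.1 -131.9  -64.5  -11.8   47.7]
prism 157.0 [ 594.5 -327.7] 2775.759051533416 [ 594.3 -327.6] [57.6 65.3] 18.0
[32. 34. 34. 32. 30. 34.] [ 106.6  166.3 -131.9  -71.7  -13.7   42.8]
tin 130.0 [ 434.4 -312.3] 3381.535265479237 [ 434.5 -312.4] [47.8 73.8] 72.2
tin 145.0 [ 434.4 -312.3] 3248.7149360077456 [ 434.5 -312.4] [46.7 72.5] 72.2
tin 160.0 [ 434.3 -312.4] 3064.1112645333633 [ 434.3 -312.5] [45.1 70.9] 72.0
bottle 135.0 [ 446.2 -171.6] 436.59823529445566 [ 446.2 -171.6] [22.7 23.8] 88.2
bottle 150.0 [ 446.4 -171.7] 404.924065439729 [ 446.7 -171.6] [22.6 22.8] 0.1
bottle 165.0 [ 446.4 -171.7] 361.29324241215363 [ 446.3 -171.6] [20.8 21.7] 88.1
candle top [[ 583.22888413 -151.15291509  122.        ]] foot rim [[ 583.78200319 -151.69887892    8.        ]]
hand prism [ 594.74253184 -328.49709549  100.        ]
```

View pics/crop2.png

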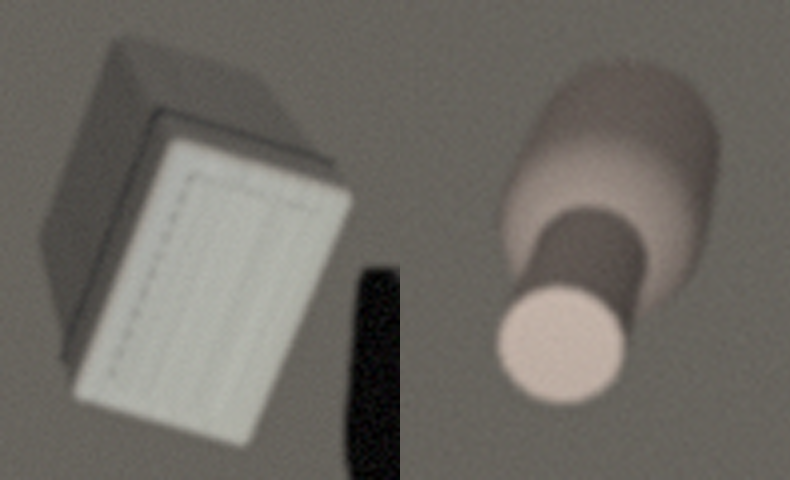

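```bash
python3 -c "
from h import *
plan(446.3,-171.6,83,-90)"
```

```text
pos [ 540.3 -228.8  321.4] yang -89.8 shift tool [-0.0939 -0.0574  0.2384] dist 0.11 roll 0.0031 j6 1.699 j1 -0.12 tilt z [ 0.  0. -1.]
```

arm_command(steps=[-0.0235, -0.0143, 0.02, 0, -0.0235, -0.0143, 0.02, 0, -0.0235, -0.0143, 0.02, 0, -0.0234, -0.0143, 0.02, 0, 0, 0, 0, 0.003, 0, 0, 0.03, 0, 0, 0, 0.03, 0, 0, 0, 0.03, 0, 0, 0, 0.03, 0, 0, 0, 0.02, 0, 0, 0, 0.018, 0, 0, 0, 0, 0, 0, 0, 0, 0])

```text
clock: 5.55
position: [447.5, -172.7, 84.3]
ee_rot: [1.0, 0.0, 0.001, 0.0]
contact_force: [0.2, 0.3, 1.1]
gripper_width: 85.2
grasp_force: 0.0
```

```bash
python3 - <<'E'
from h import *
cv2.imwrite("pics/w3.png",get_image("wrist")[:,:,::-1]);plan(446.3,-171.6,83,-90)
c=get_calibration("wrist");T=np.linalg.inv(c["cam_to_world"])
for z in(120,): 
    p=T@[446.3,-171.6,z,1];q=c["camera_matrix"]@p[:3];print(q[:2]/q[2])
E
```

```text
pos [ 447.4 -172.7   84.4] yang -90.0 shift tool [-0.0011 -0.0011  0.0014] dist 0.002 roll -0.0002 j6 1.599 j1 -0.03 tilt z [ 0.003 -0.    -1.   ]
[316.2643842  362.46586586]
```

View pics/w3.png

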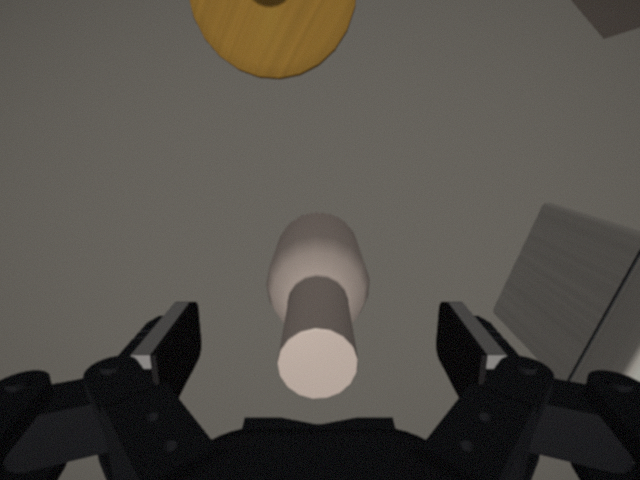

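arm_command(steps=[-0.001, -0.0012, 0.001, 0, 0, 0, 0, 0, 0, 0, 0, 0, 0, 0, 0, 0, 0, 0, 0, 0, 0, 0, 0, 0, 0, 0, 0, 0, 0, 0, 0, 0], grip=0.015)

```text
clock: 6.6
position: [445.4, -171.7, 82.6]
ee_rot: [1.0, -0.0, 0.0, 0.0]
contact_force: [-1.5, -1.7, 5.9]
gripper_width: 23.0
grasp_force: 58.6
```

arm_command(steps=[0, 0, -0.01, 0, 0, 0, -0.02, 0, 0, 0, -0.03, 0, 0, 0, -0.04, 0, 0, 0, -0.04, 0, 0, -0.02, -0.01, 0, 0.003, -0.04, 0, 0, 0.003, -0.04, 0, 0, 0.003, -0.04, 0, 0, 0.003, -0.04, 0, 0, 0.003, -0.04, 0, 0, 0.003, -0.04, 0, 0, 0.003, -0.04, 0, 0, 0.003, -0.04, 0, 0, 0.003, -0.04, 0, 0, 0.003, -0.036, 0, 0, 0.002, -0.02, 0, 0, 0, 0, 0, 0, 0, 0, 0, 0])

```text
clock: 8.98
position: [477.0, 263.5, 231.9]
ee_rot: [1.0, -0.001, -0.001, 0.0]
contact_force: [-0.5, 0.2, -3.1]
gripper_width: 23.7
grasp_force: 59.2
```

```bash
python3 -c "
from h import *
plan(477.4,264.5,95,-90);s=read_state();print(s['gripper_width'],s['contact_force'])"
```

```text
pos [477.  263.5 231.9] yang -90.1 shift tool [ 0.0006 -0.0011  0.1369] dist 0.001 roll -0.0015 j6 0.767 j1 0.8 tilt z [-0.001 -0.001 -1.   ]
23.662641476276843 [-0.49225037  0.23477532 -3.14257161]
```

Lower to just above the paper, check, then finish slowly.

arm_command(steps=[0.0005, -0.001, 0.02, 0, 0, 0, 0.03, 0, 0, 0, 0.03, 0, 0, 0, 0.025, 0, 0, 0, 0.015, 0, 0, 0, 0.008, 0, 0, 0, 0.004, 0, 0, 0, 0, 0, 0, 0, 0, 0])

```text
clock: 10.1
position: [478.3, 265.8, 101.0]
ee_rot: [1.0, -0.0, 0.001, -0.001]
contact_force: [-0.4, 0.2, -3.1]
gripper_width: 23.2
grasp_force: 59.4
```

```bash
python3 -c "
from h import *
plan(477.4,264.5,95,-90);s=read_state();print(s['gripper_width'],s['contact_force'])"
```

```text
pos [478.3 265.8 101. ] yang -90.0 shift tool [-0.001   0.0013  0.006 ] dist 0.002 roll -0.0006 j6 0.766 j1 0.8 tilt z [ 0.001  0.001 -1.   ]
23.23172430776269 [-0.39411502  0.20256943 -3.05780277]
```

arm_command(steps=[-0.0006, 0.0008, 0.002, 0, 0, 0, 0.0015, 0, 0, 0, 0.0015, 0, 0, 0, 0.001, 0, 0, 0, 0, 0])

```text
clock: 10.72
position: [477.5, 264.6, 94.7]
ee_rot: [1.0, -0.0, 0.0, 0.0]
contact_force: [-1.0, -0.9, 0.3]
gripper_width: 23.3
grasp_force: 59.6
```

arm_command(steps=[0, 0, 0, 0, 0, 0, 0, 0, 0, 0, 0, 0, 0, 0, 0, 0, 0, 0, -0.01, 0, 0, 0, -0.02, 0, 0, 0, -0.04, 0, 0, 0, -0.035, 0, 0.01, 0.04, 0, 0, 0.01, 0.04, 0, 0, 0.01, 0.04, 0, 0, 0.01, 0.04, 0, 0, 0.01, 0.04, 0, 0, 0.01, 0.04, 0, 0, 0.01, 0.04, 0, 0, 0.01, 0.04, 0, 0, 0.01, 0.04, 0, 0, 0.01, 0.04, 0, 0, 0.006, 0.016, 0, 0, 0, 0, 0, 0], grip=0.085)

```text
clock: 13.22
position: [583.2, -152.1, 199.4]
ee_rot: [1.0, -0.001, 0.0, -0.0]
contact_force: [0.5, 0.3, -0.9]
gripper_width: 84.5
grasp_force: 0.0
```

```bash
python3 - <<'E'
from h import *
plan(583.4,-151.4,83,-90)
c=get_calibration("wrist");cv2.imwrite("pics/w4.png",get_image("wrist")[:,:,::-1])
T=np.linalg.inv(c["cam_to_world"])
p=T@[583.4,-151.4,122,1];q=c["camera_matrix"]@p[:3];print(q[:2]/q[2])
E
```

```text
pos [ 583.2 -152.1  199.4] yang -90.1 shift tool [ 0.0002 -0.0007  0.1164] dist 0.001 roll -0.0025 j6 1.555 j1 0.01 tilt z [ 0.  0. -1.]
[317.85422977 249.83976836]
```

View pics/w4.png

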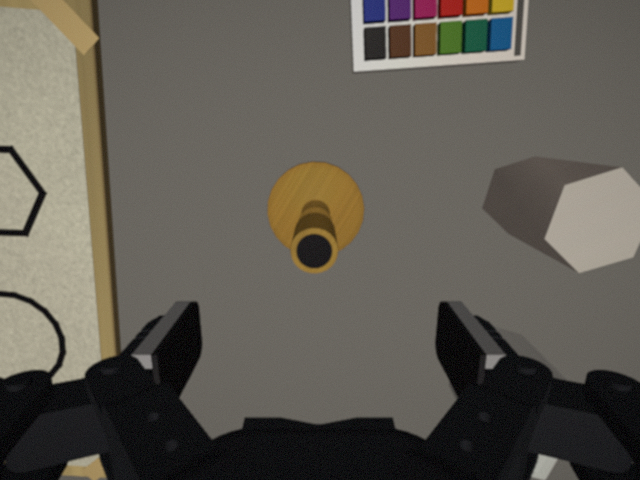

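arm_command(steps=[0, -0.002, 0.03, 0, 0, 0, 0.03, 0, 0, 0, 0.03, 0, 0, 0, 0.02, 0, 0, 0, 0.006, 0, 0, 0, 0, 0, 0, 0, 0, 0])

```text
clock: 14.15
position: [583.9, -149.1, 84.6]
ee_rot: [1.0, -0.0, 0.001, 0.0]
contact_force: [0.0, -0.2, 0.5]
gripper_width: 85.4
grasp_force: 0.0
```

arm_command(steps=[0, 0, 0, 0, 0, 0, 0, 0, 0, 0, 0, 0, 0, 0, 0, 0, 0, 0, 0, 0, 0, 0, 0, 0, 0, 0, 0, 0], grip=0.018)

```text
clock: 15.02
position: [583.3, -149.7, 83.7]
ee_rot: [1.0, -0.0, 0.0, 0.0]
contact_force: [-0.9, -1.9, 3.8]
gripper_width: 26.6
grasp_force: 59.1
```

```bash
python3 -c "
from h import *
plan(463.1,133.6,230,-90);s=read_state();print(s['gripper_width'],s['contact_force'])"
```

```text
pos [ 583.3 -149.7   83.7] yang -90.0 shift tool [-0.1203 -0.2832 -0.1465] dist 0.308 roll -0.0007 j6 1.552 j1 0.02 tilt z [ 0.001 -0.    -1.   ]
26.614279698999223 [-0.93988361 -1.9180135   3.75714908]
```

arm_command(steps=[0, 0, -0.01, 0, 0, 0, -0.02, 0, 0, 0, -0.035, 0, 0, 0, -0.04, 0, 0, 0, -0.04, 0, -0.008, -0.018, 0, 0, -0.015, -0.0354, 0, 0, -0.015, -0.0354, 0, 0, -0.015, -0.0354, 0, 0, -0.015, -0.0354, 0, 0, -0.015, -0.0354, 0, 0, -0.015, -0.0354, 0, 0, -0.015, -0.0354, 0, 0, -0.0073, -0.0174, 0, 0, 0, 0, 0, 0, 0, 0, 0.03, 0, 0, 0, 0.04, 0, 0, 0, 0.03, 0, 0, 0, 0.015, 0, 0, 0, 0.01, 0])

```text
clock: 17.52
position: [462.0, 132.9, 101.7]
ee_rot: [1.0, -0.001, -0.001, 0.001]
contact_force: [-0.4, -0.2, -3.2]
gripper_width: 26.6
grasp_force: 59.7
```

arm_command(steps=[0, 0, 0.003, 0, 0, 0, 0, 0, 0, 0, 0, 0])

```text
clock: 17.9
position: [463.4, 134.1, 101.0]
ee_rot: [1.0, -0.0, 0.001, -0.0]
contact_force: [0.5, 1.0, -3.1]
gripper_width: 26.6
grasp_force: 59.7
```

```bash
python3 -c "
from h import *
plan(463.1,133.6,95.7,-90);s=read_state();print(s['gripper_width'],s['contact_force'])"
```

```text
pos [463.4 134.1 101. ] yang -90.0 shift tool [-0.0003  0.0005  0.0053] dist 0.001 roll -0.0007 j6 0.951 j1 0.62 tilt z [ 0.001  0.001 -1.   ]
26.632465682154475 [ 0.5445623   0.9834391  -3.13824538]
```

arm_command(steps=[-0.0003, 0.0004, 0.0015, 0, 0, 0, 0.0015, 0, 0, 0, 0.0015, 0, 0, 0, 0.0007, 0, 0, 0, 0, 0])

```text
clock: 18.52
position: [462.8, 133.4, 95.7]
ee_rot: [1.0, -0.0, 0.0, 0.0]
contact_force: [-1.2, -1.7, 3.3]
gripper_width: 26.4
grasp_force: 60.3
```

arm_command(steps=[0, 0, 0, 0, 0, 0, 0, 0, 0, 0, 0, 0, 0, 0, 0, 0, 0, 0, -0.01, 0, 0, 0, -0.03, 0, 0, 0, -0.04, 0, 0, 0, -0.03, 0, -0.0026, 0.0405, 0, 0, -0.0026, 0.0405, 0, 0, -0.0026, 0.0405, 0, 0, -0.0026, 0.0405, 0, 0, -0.0026, 0.0405, 0, 0, -0.0026, 0.0405, 0, 0, -0.0026, 0.0405, 0, 0, -0.0026, 0.0405, 0, 0, -0.0026, 0.0405, 0, 0, -0.0026, 0.0405, 0, 0, -0.0026, 0.0405, 0, 0, 0, 0, 0, 0], grip=0.085)

```text
clock: 21.02
position: [433.4, -314.2, 205.4]
ee_rot: [1.0, -0.002, 0.0, 0.0]
contact_force: [0.5, 0.3, 0.7]
gripper_width: 85.0
grasp_force: 0.0
```

arm_command(steps=[0, 0, 0, 0.155, 0, 0, 0, 0.155, 0, 0, 0, 0, 0, 0, 0, 0])

```text
clock: 21.52
position: [433.8, -311.6, 205.4]
ee_rot: [0.988, -0.153, 0.0, -0.0]
contact_force: [0.2, 0.0, -0.1]
gripper_width: 85.1
grasp_force: 0.0
```

```bash
python3 - <<'E'
from h import *
c=get_calibration("wrist");im=get_image("wrist");cv2.imwrite("pics/w5.png",im[:,:,::-1])
plan(434.4,-312.4,57,72.2);plan(433,-312,57,72.2)
T=np.linalg.inv(c["cam_to_world"])
p=T@[434.4,-312.4,100,1];q=c["camera_matrix"]@p[:3];print(q[:2]/q[2])
E
```

```text
pos [ 433.8 -311.7  205.4] yang -107.7 shift tool [0.0007 0.0005 0.1484] dist 0.001 roll 0.0021 j6 1.582 j1 -0.32 tilt z [ 0. -0. -1.]
pos [ 433.8 -311.7  205.4] yang -107.7 shift tool [-0.0007  0.0006  0.1484] dist 0.001 roll 0.0021 j6 1.582 j1 -0.32 tilt z [ 0. -0. -1.]
[319.87478385 236.07203594]
```

View pics/w5.png

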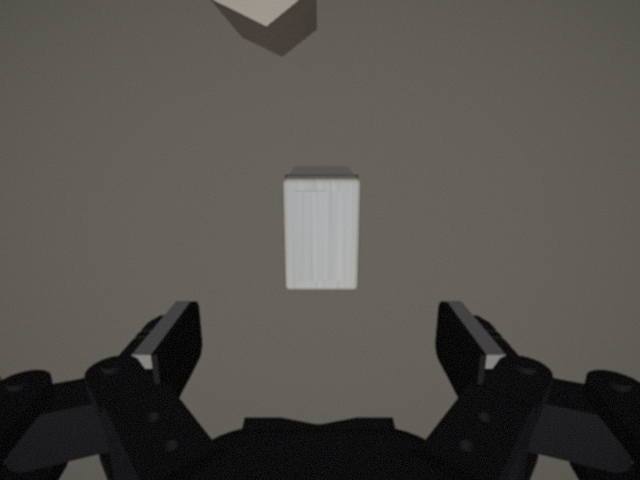

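arm_command(steps=[0.0007, 0.0005, 0.03, 0.002, 0, 0, 0.04, 0, 0, 0, 0.04, 0, 0, 0, 0.03, 0, 0, 0, 0.012, 0, 0, 0, 0, 0, 0, 0, 0, 0])

```text
clock: 22.45
position: [435.3, -313.1, 54.4]
ee_rot: [0.988, -0.155, 0.001, 0.0]
contact_force: [0.5, 1.2, -0.3]
gripper_width: 84.9
grasp_force: 0.0
```

arm_command(steps=[0, 0, 0, 0, 0, 0, 0, 0, 0, 0, 0, 0, 0, 0, 0, 0, 0, 0, 0, 0, 0, 0, 0, 0], grip=0.038)

```text
clock: 23.2
position: [434.7, -313.0, 54.0]
ee_rot: [0.988, -0.156, 0.001, 0.0]
contact_force: [-1.2, -0.2, 5.5]
gripper_width: 47.6
grasp_force: 61.8
```

```bash
python3 -c "
from h import *
plan(619.3,258,200,101.7);s=read_state();print(s['gripper_width'],s['contact_force'])"
```

```text
pos [ 434.7 -313.    54. ] yang -107.9 shift tool [ 4.000e-04 -6.001e-01 -1.462e-01] dist 0.6 roll -0.5165 j6 1.579 j1 -0.32 tilt z [ 0.001 -0.001 -1.   ]
47.64201379889609 [-1.1601494  -0.20261937  5.50475882]
```

arm_command(steps=[0, 0, -0.01, 0, 0, 0, -0.025, 0, 0, 0, -0.04, 0, 0, 0, -0.04, 0, 0, 0, -0.035, 0, 0, -0.02, 0, 0, 0, -0.04, 0, 0, 0, -0.04, 0, 0, 0, -0.04, 0, 0, 0, -0.04, 0, 0, 0, -0.04, 0, 0, 0, -0.04, 0, 0, 0, -0.04, 0, 0, 0, -0.04, 0, 0, 0, -0.04, 0, 0, 0, -0.04, 0, 0, 0, -0.04, 0, 0, 0, -0.04, 0, 0, 0, -0.04, 0, 0, 0, -0.04, 0, 0])

```text
clock: 25.7
position: [612.4, 240.3, 202.5]
ee_rot: [0.988, -0.156, -0.001, 0.0]
contact_force: [0.8, 0.1, -2.2]
gripper_width: 47.7
grasp_force: 62.0
```

arm_command(steps=[0, -0.02, 0, 0, 0, 0, 0, -0.13, 0, 0, 0, -0.13, 0, 0, 0, -0.13, 0, 0, 0, -0.126, 0, 0, 0, 0, 0, 0, 0, 0])

```text
clock: 26.58
position: [618.7, 257.8, 203.0]
ee_rot: [0.995, 0.1, -0.0, 0.0]
contact_force: [-0.0, 0.1, -1.7]
gripper_width: 47.4
grasp_force: 62.1
```

```bash
python3 -c "
from h import *
plan(619.3,258,66,101.7);s=read_state();print(s['gripper_width'],s['contact_force'])"
```

```text
pos [618.7 257.8 203. ] yang -78.5 shift tool [ 7.00e-04 -1.00e-04  1.37e-01] dist 0.001 roll -0.0032 j6 1.136 j1 0.64 tilt z [-0.001 -0.    -1.   ]
47.38649408192652 [-0.01502512  0.1238566  -1.71999271]
```

arm_command(steps=[0.0005, 0, 0.02, -0.003, 0, 0, 0.035, 0, 0, 0, 0.035, 0, 0, 0, 0.025, 0, 0, 0, 0.012, 0, 0, 0, 0.005, 0, 0, 0, 0, 0, 0, 0, 0, 0])

```text
clock: 27.58
position: [620.0, 258.7, 72.4]
ee_rot: [0.995, 0.103, 0.001, -0.0]
contact_force: [0.4, -0.5, -1.5]
gripper_width: 47.0
grasp_force: 62.2
```

```bash
python3 -c "
from h import *
plan(619.3,258,66,101.7);s=read_state();print(s['gripper_width'],s['contact_force'])"
```

```text
pos [620.  258.7  72.4] yang -78.2 shift tool [-0.0009  0.0005  0.0064] dist 0.001 roll 0.002 j6 1.141 j1 0.64 tilt z [ 0.002  0.001 -1.   ]
46.98528716995827 [ 0.42352486 -0.48333542 -1.54891565]
```

arm_command(steps=[-0.0005, 0.0003, 0.002, 0.001, 0, 0, 0.0015, 0, 0, 0, 0.0015, 0, 0, 0, 0.0012, 0, 0, 0, 0, 0])

```text
clock: 28.2
position: [619.0, 257.9, 66.1]
ee_rot: [0.995, 0.103, 0.0, 0.0]
contact_force: [-3.0, -1.1, 5.3]
gripper_width: 47.6
grasp_force: 62.6
```

arm_command(steps=[0, 0, 0, 0, 0, 0, 0, 0, 0, 0, 0, 0, 0, 0, 0, 0, 0, 0, -0.01, 0, 0, 0, -0.025, 0, 0, 0, -0.04, 0, 0, 0, -0.04, 0, 0, 0, -0.02, 0, 0, 0, 0, 0.136, 0, 0, 0, 0.136, 0, 0, 0, 0.136, 0, 0, 0, 0], grip=0.085)

```text
clock: 29.82
position: [619.1, 257.9, 200.7]
ee_rot: [0.995, -0.1, 0.0, -0.0]
contact_force: [0.7, 0.8, 0.4]
gripper_width: 84.9
grasp_force: 0.0
```

```bash
python3 -c "
from h import *
plan(594.6,-328,200,78.3)"
```

```text
pos [619.1 257.9 200.7] yang -101.5 shift tool [9.31e-02 5.79e-01 4.00e-04] dist 0.586 roll 0.003 j6 0.734 j1 0.64 tilt z [ 0.001  0.001 -1.   ]
```

arm_command(steps=[0.0062, 0.0386, 0, 0, 0.0062, 0.0386, 0, 0, 0.0062, 0.0386, 0, 0, 0.0062, 0.0386, 0, 0, 0.0062, 0.0386, 0, 0, 0.0062, 0.0386, 0, 0, 0.0062, 0.0386, 0, 0, 0.0062, 0.0386, 0, 0, 0.0062, 0.0386, 0, 0, 0.0062, 0.0386, 0, 0, 0.0062, 0.0386, 0, 0, 0.0062, 0.0386, 0, 0, 0.0062, 0.0386, 0, 0, 0.0062, 0.0386, 0, 0, 0.0062, 0.0386, 0, 0, 0, 0, 0, 0, 0, 0, 0, 0])

```text
clock: 31.95
position: [593.3, -327.8, 200.0]
ee_rot: [0.995, -0.101, 0.0, -0.0]
contact_force: [1.5, -0.7, -0.0]
gripper_width: 84.9
grasp_force: 0.0
```

```bash
python3 - <<'E'
from h import *
c=get_calibration("wrist");im=get_image("wrist");cv2.imwrite("pics/w6.png",im[:,:,::-1])
plan(594.6,-328,53,78.3)
g=cv2.cvtColor(im,cv2.COLOR_RGB2GRAY)[100:330,210:430];t,_=cv2.threshold(g,0,255,cv2.THRESH_OTSU)
cs,_=cv2.findContours((g>t+15).astype(np.uint8),cv2.RETR_EXTERNAL,cv2.CHAIN_APPROX_NONE);k=max(cs,key=cv2.contourArea)[:,0]+[210,100]
w=plane("wrist",k,100,c)[:,:2].astype(np.float32);M=cv2.moments(w.reshape(-1,1,2));R=cv2.minAreaRect(w)
print(np.round([M['m10']/M['m00'],M['m01']/M['m00']],1),M['m00'],R)
ap=cv2.approxPolyDP(cv2.convexHull(w),5,True)[:,0];e=np.roll(ap,-1,0)-ap;print(np.hypot(*e.T).round(),np.degrees(np.arctan2(e[:,1],e[:,0])).round(1))
E
```

```text
pos [ 593.5 -327.3  200.1] yang -101.5 shift tool [0.0012 0.0005 0.1471] dist 0.001 roll 0.003 j6 1.636 j1 -0.27 tilt z [ 0.  0. -1.]
[ 594.7 -327.6] 2982.7213619286194 ((594.716796875, -327.6617431640625), (59.21445083618164, 67.74813842773438), 17.89791488647461)
[33. 35. 33. 35. 33. 34.] [ 107.3  167.6 -132.   -72.9  -12.    47.6]
```

View pics/w6.png

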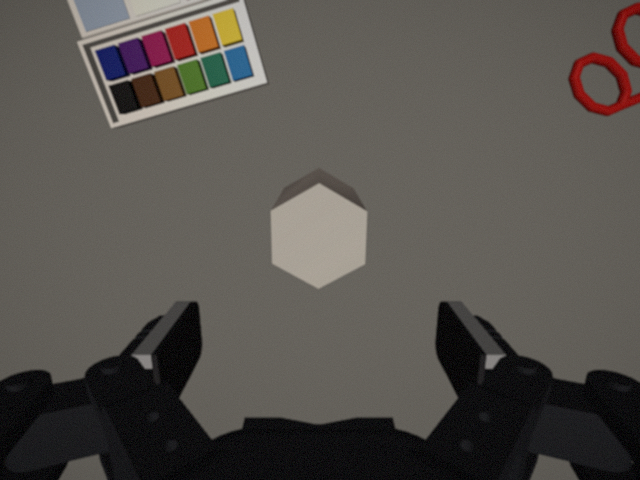

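arm_command(steps=[0.0012, 0.0003, 0.03, 0.012, 0, 0, 0.04, 0, 0, 0, 0.04, 0, 0, 0, 0.025, 0, 0, 0, 0.012, 0, 0, 0, 0, 0, 0, 0, 0, 0])

```text
clock: 32.88
position: [595.6, -328.6, 54.5]
ee_rot: [0.994, -0.107, 0.001, 0.0]
contact_force: [0.2, 1.0, -0.1]
gripper_width: 85.2
grasp_force: 0.0
```

arm_command(steps=[0, 0, 0, 0, 0, 0, 0, 0, 0, 0, 0, 0, 0, 0, 0, 0, 0, 0, 0, 0, 0, 0, 0, 0], grip=0.05)

```text
clock: 33.62
position: [595.4, -328.7, 54.3]
ee_rot: [0.994, -0.107, 0.001, 0.0]
contact_force: [-0.5, 1.3, 6.2]
gripper_width: 59.5
grasp_force: 66.1
```

```bash
python3 -c "
from h import *
plan(601.6,118.5,200,57.5);s=read_state();print(s['gripper_width'],s['contact_force'])"
```

```text
pos [ 595.4 -328.7   54.3] yang -102.3 shift tool [-0.0887 -0.4382 -0.1461] dist 0.447 roll 0.3529 j6 1.623 j1 -0.27 tilt z [ 0.002 -0.001 -1.   ]
59.48271513966499 [-0.54982876  1.34012259  6.20416361]
```

arm_command(steps=[0, 0, -0.01, 0, 0, 0, -0.025, 0, 0, 0, -0.04, 0, 0, 0, -0.04, 0, 0, 0, -0.033, 0, -0.0037, -0.0182, 0, 0, -0.0074, -0.0365, 0, 0, -0.0074, -0.0365, 0, 0, -0.0074, -0.0365, 0, 0, -0.0074, -0.0365, 0, 0, -0.0074, -0.0365, 0, 0, -0.0074, -0.0365, 0, 0, -0.0074, -0.0365, 0, 0, -0.0074, -0.0365, 0, 0, -0.0074, -0.0365, 0, 0, -0.0074, -0.0365, 0, 0, -0.0074, -0.0365, 0, 0, -0.0037, -0.0182, 0, 0, 0, 0, 0, 0])

```text
clock: 36.0
position: [599.7, 119.4, 198.9]
ee_rot: [0.994, -0.106, -0.002, 0.001]
contact_force: [-0.5, -0.0, -4.8]
gripper_width: 59.6
grasp_force: 66.2
```

arm_command(steps=[0, 0, 0, 0.118, 0, 0, 0, 0.118, 0, 0, 0, 0.117, 0, 0, 0, 0, 0, 0, 0, 0])

```text
clock: 36.62
position: [600.8, 117.5, 200.5]
ee_rot: [0.96, -0.28, -0.0, 0.0]
contact_force: [0.0, -0.3, -4.0]
gripper_width: 59.8
grasp_force: 66.3
```

```bash
python3 -c "
from h import *
plan(602,118.2,66.5,57.5);s=read_state();print(s['gripper_width'],s['contact_force'])"
```

```text
pos [600.8 117.5 200.5] yang -122.5 shift tool [ 0.0008 -0.0013  0.134 ] dist 0.002 roll 0.0002 j6 0.547 j1 0.46 tilt z [-0.001 -0.    -1.   ]
59.76740018343525 [ 0.00899007 -0.34623425 -4.005133  ]
```

arm_command(steps=[0.0005, -0.0008, 0.02, 0, 0, 0, 0.035, 0, 0, 0, 0.035, 0, 0, 0, 0.022, 0, 0, 0, 0.012, 0, 0, 0, 0.005, 0, 0, 0, 0, 0, 0, 0, 0, 0, 0, 0, 0, 0])

```text
clock: 37.75
position: [602.4, 118.8, 72.8]
ee_rot: [0.96, -0.28, 0.001, -0.001]
contact_force: [-0.3, 0.0, -4.2]
gripper_width: 59.2
grasp_force: 66.1
```

```bash
python3 -c "
from h import *
plan(602,118.2,66.5,57.5);s=read_state();print(s['gripper_width'],s['contact_force'])"
```

```text
pos [602.4 118.8  72.8] yang -122.5 shift tool [0.     0.0007 0.0063] dist 0.001 roll -0.0004 j6 0.545 j1 0.46 tilt z [ 0.001  0.001 -1.   ]
59.23350783659798 [-0.27871752  0.04359668 -4.21916628]
```

arm_command(steps=[0, 0.0003, 0.002, 0, 0, 0, 0.0015, 0, 0, 0, 0.0015, 0, 0, 0, 0.0012, 0, 0, 0, 0, 0])

```text
clock: 38.38
position: [601.8, 118.4, 66.3]
ee_rot: [0.96, -0.28, 0.0, 0.0]
contact_force: [-1.1, -0.6, 1.1]
gripper_width: 59.2
grasp_force: 66.5
```

arm_command(steps=[0, 0, 0, 0, 0, 0, 0, 0, 0, 0, 0, 0, 0, 0, 0, 0, 0, 0, -0.01, 0, 0, 0, -0.025, 0, 0, 0, -0.04, 0, 0, 0, -0.04, 0, 0, 0, -0.04, 0, 0, 0, -0.04, 0, 0, 0, -0.04, 0, 0, 0, -0.02, 0, 0, 0, 0, -0.14, 0, 0, 0, -0.14, 0, 0, 0, -0.14, 0, 0, 0, -0.14, -0.03, 0, 0, 0, -0.03, 0, 0, 0, 0, 0, 0, 0], grip=0.085)

```text
clock: 40.75
position: [540.4, 118.7, 322.5]
ee_rot: [1.0, -0.003, 0.001, -0.001]
contact_force: [1.0, 0.5, 0.2]
gripper_width: 85.1
grasp_force: 0.0
```

```bash
python3 - <<'E'
from h import *
plan(540,190,320,-90);c=get_calibration("wrist");im=get_image("wrist");cv2.imwrite("pics/w7.png",im[:,:,::-1])
import pickle;pickle.dump((c,im),open("w7.pkl","wb"))
E
```

```text
pos [540.4 118.7 322.5] yang -90.4 shift tool [-0.0009 -0.0713  0.0025] dist 0.071 roll -0.0067 j6 1.055 j1 0.51 tilt z [ 0.002  0.001 -1.   ]
```

View pics/w7.png

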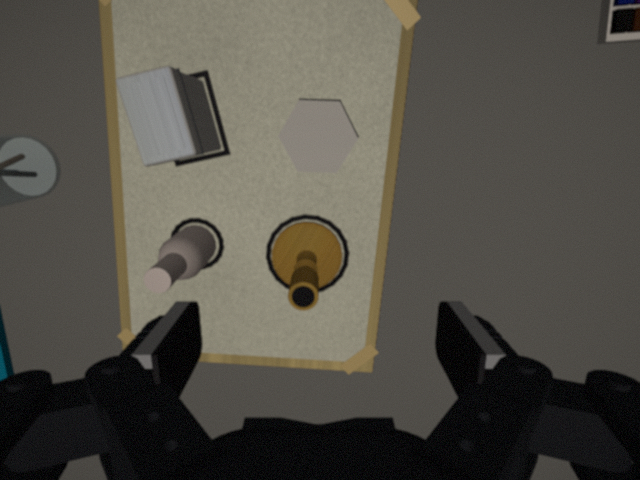

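```bash
python3 - <<'E'
from h import *
a=get_image("scene")[190:330,270:470];b=get_image("side")[215:385,200:420]
f=lambda i:cv2.resize(i,(400,300) if i is a else (400,309),interpolation=cv2.INTER_CUBIC)
a=cv2.resize(a,(760,532)[:2],interpolation=cv2.INTER_CUBIC);b=cv2.resize(b,(770,595),interpolation=cv2.INTER_CUBIC)
cv2.imwrite("pics/s8.png",a[:,:,::-1]);cv2.imwrite("pics/d8.png",b[:,:,::-1])
import pickle;c,im=pickle.load(open("w7.pkl","rb"))
cv2.imwrite("pics/w8.png",cv2.resize(im[40:320,100:370],(580,600),interpolation=cv2.INTER_CUBIC)[:,:,::-1])
E
```

```text
(no output)
```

View pics/s8.png

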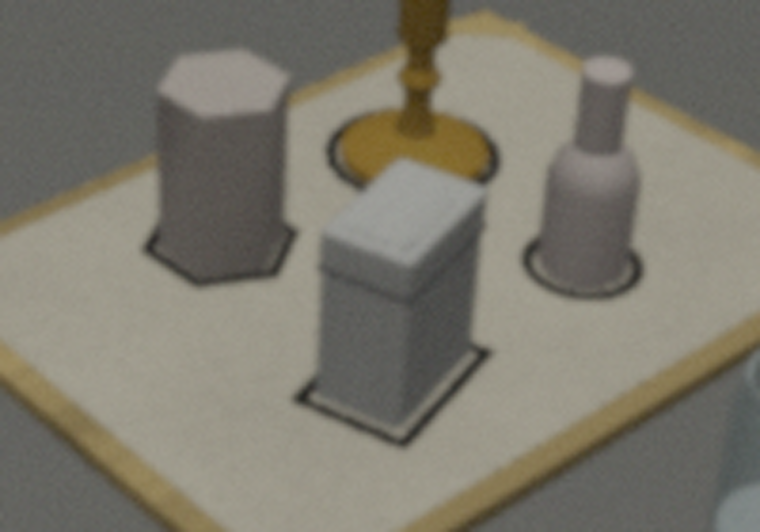

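View pics/d8.png

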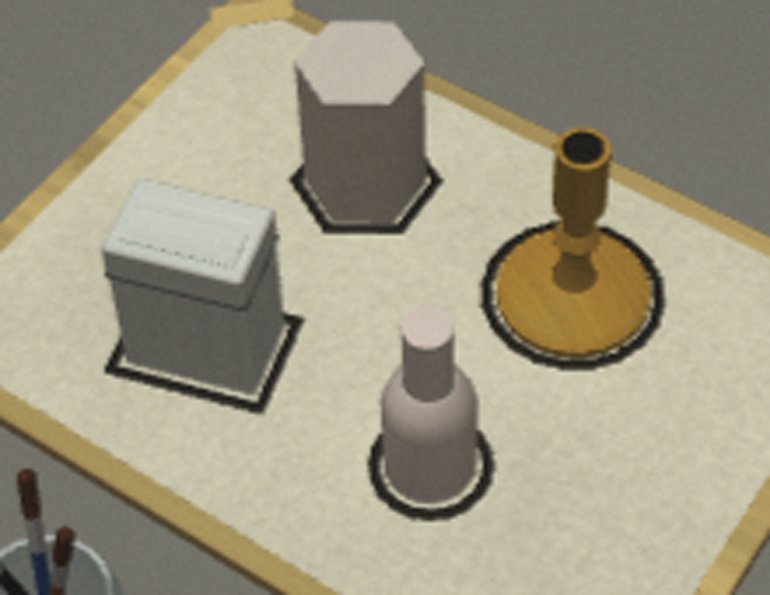

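View pics/w8.png

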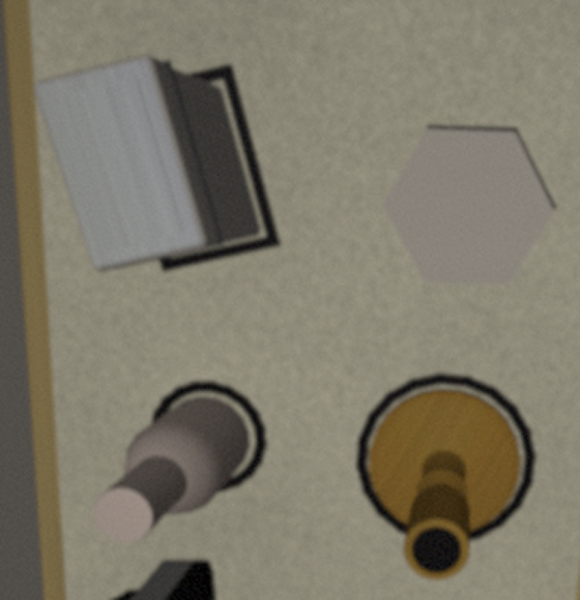

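```bash
python3 -c "
from bench import *
print(job_done())"
```

```text
the job is handed in; nothing more can be done
None
```

All four pieces stand upright on their own outlines, with the tin and prism turned to fit. The prism sits about 1–2 mm toward one side. The brush jar and paint box were not touched, and the job is handed in at about 41 s on the clock.

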